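# Lock the lens and hold its iris lever open

## Robot

A 7-joint arm with a two-finger parallel gripper is mounted at the origin on the work surface. World frame = base frame: x ahead of the robot, y to its left, z up, the work surface at z = 0. Lengths are in m, angles in rad, forces in N, time in s.
With the tool pointing down it reaches from about 0.425 to 0.95 m from the base axis. Payload 16.7 kg.
Tool frame: the origin (TCP) lies midway between the tips of the shut fingers; the grasp point (between the pads) lies 19 mm behind it; z points along the fingers, y is the line along which they close (so a half turn about z gives the same grasp; the last joint's range is limited). The gripper opens to 94 mm and grips with 3 to 60 N. Pads are 16 mm wide; open, the fingers measure 119 mm over their backs; the gripper's body (75 mm by 177 mm) begins 78 mm behind the grasp point.
Start: joints at [-1.444, 0.426, 0.074, 1.606, -0.034, 1.111, -0.067], TCP at [0.184, 0.649, 0.178] pointing down, gripper open.
Joint ranges: [-2.85, 2.85], [-0.5, 2.14], [-1.23, 1.37], [0.21, 2.46], [-1.02, 4.16], [0.16, 2.05], [-2.73, 2.73]. Speed limits (rad/s): [1.89, 1.89, 2.39, 2.39, 3.01, 3.01, 3.01].

## Interface

Orientations are given as [roll, pitch, yaw] about the fixed x, y, z axes, in that order (R = Rz(yaw) Ry(pitch) Rx(roll)).
In Python, from cell import robot gives the robot as it stands. The module is installed in compiled form; this text tells all that it offers.
- The arm moves only by the tool arm_command, never from a script. Its argument "increments" is a list of rows, each an object with "delta_pos": the shift along the tool's x, y, z each as a share of 12 cm, from -1 to 1, a list of three; "angular": the turn, a rotation vector about the tool's x, y, z each as a share of 90 degrees, from -1 to 1, a list of three; "grip": the opening, from -1 (shut) to 1 (fully open). A call has 1 to 10 rows; each row shifts and turns the commanded pose from where the row before left it, along the tool's axes as they then stand; what a row does not reach is not made up. A row lasts 1/8 s, in which the tool goes at most 62.5 mm and 10.7 degrees, less where a joint would pass 70% of its speed; a pose out of reach is approached as far as the arm can. A call with a number of a shift or a turn outside -1 to 1 is refused whole. A call with a gripper value outside its range is refused whole. The fingers move at their own pace and stop on an object; "force" is the grip in N (left out, the last holds). Time passes only in rows, so rows that do not move let the fingers close. It gives the time, the measured TCP pose, the force, the opening and the grip force at its end, in the units of the state.
- robot.observe(): the state, without advancing time (a new reading comes with each control period).
- robot.capture(name): name is "scene" or "top" or "wrist"; returns a dict with "frame" (420x560x3 uint8, red, green, blue), "intrinsics" (3x3 intrinsics, pixels), "distortion" ([k1, k2, p1, p2, k3] as OpenCV has them; the pictures are not rectified), "rvec" (rotation vector, rad) and "tvec" (3), from world to camera coordinates, as OpenCV has them. Camera axes: x right, y down, z forward; pixel columns grow to the right and rows downward; lengths in m; the calibration is good to about 2 mm. A picture is of the moment at which its call begins. There is no depth.
- robot.hand_in(): hands the job in; it is judged then, once.
The state is a dict: "t": time; "joints": joint angles; "qd": joint speeds; "tau": joint torques, N m; "position": TCP position; "tool_rot": TCP orientation; "ft_force": force on the tool from outside, world axes, zero at the start; "wrist_torque": the same for the moment, N m; "gripper_width": finger opening in m; "grasp_force": force on a finger pad.
Only numpy, scipy, OpenCV 4.12 (cv2) and the standard library are available. Lean on these libraries where they do the work, as an engineer would, in place of code of your own. Each camera call takes 0.05 s, during which the arm holds its last target. There are 200 camera calls.

## Task

On the lens service stand, turn the lock collar by its orange tab all the way round to the red locked mark. Then, with the gripper's fingers, bring the spring-loaded iris lever by its blue post all the way forward to its stop, and finish while still holding it there against the spring: do not let go. Leave the collar locked, and do not shift or knock over any of the other things on the desk.

Things in the scene. Friction and masses are not known exactly. Their poses are not given: they have to be found in the camera images.
- stand: Fixed lens service stand: dark base plate 150 (x) by 260 (y) by 16 mm, centred at local (0, -20). Origin on the desk; local -x is its front (roughly to the robot), +y its left. Black lens 68 mm across, top at 103 mm, at (0, -75), ringed by the lock collar; lever pivot at (0, 40). Red bar on plate: locked mark; white: open. Red-sleeved pin: lever's stop; black: its rest.
- lock_collar (a joint): Turn of the aluminium lock collar about its vertical axis, rad: 0 = tab at the white open mark, 1.1 = locked at the red mark, on a hard stop. Grows clockwise seen from above (tab goes from the stand's right to its front). Starts between 0 and 0.4, stays where it is left; friction about 0.10 N m (1.3 N at the tab). Locked: above 1.03.
- collar_axis (a point): Point on the collar's vertical axis, 21 mm above the desk; the collar is 92 mm across and 22 mm tall. Its local x axis points from the axis to the tab.
- collar_tab (a point): Top centre of the collar's orange upright tab, 76 mm from the collar axis and 77 mm above the desk. The tab is 12 mm thick (tangentially), 22 mm long (radially), its upright faces are free from 37 mm above the desk to its top; the lens stands 31 mm inward of it.
- locked_mark (a point): Centre of the red locked mark on the base plate, 58 mm from the collar axis, 17 mm above the desk; it lies exactly in the direction of the tab when locked.
- iris_arm (a joint): Swing of the iris lever about its vertical pivot, rad: 0 = sprung back on its rest (pointing left and away from the robot), 1.2 = forward on its hard stop (left and towards the robot; 1.13 is enough). Grows counter-clockwise seen from above. A spring drives it back when let go: 2.7 N at the blue post at 0, rising to 7.4 N at the stop.
- lever_pivot (a point): Point on the lever's vertical pivot axis, 46 mm above the desk (the hub under the copper coil, hub and screw up to 79 mm above the desk). Its local x axis points along the lever to the blue post. The lever is a bar 14 mm wide, 48 to 58 mm above the desk, with a thin 70 mm tail to the lens on the other side.
- post_top (a point): Top centre of the blue upright post at the lever's end: round, 16 mm in diameter, free from 58 mm to 108 mm above the desk, 115 mm from the pivot axis.
- lens_cap: Black lens cap lying on the desk beyond the stand, 62 mm across, 8 mm thick; origin under its centre. Leave it alone.
- blower: Black rubber blower bulb standing on the desk beyond the stand, 54 mm across, 85 mm tall; origin under its centre. Leave it alone.
- brush: Lens brush 150 mm long lying on the desk to the right of the stand. Leave it alone.
- snips: Snips with orange handles lying on the left of the desk, about 160 mm long, 16 mm high. Leave them alone.
- card_reader: Black card reader, 55 by 35 by 14 mm, on the right of the desk; origin under its centre. Leave it alone.
- spray: Blue bottle with black cap, 48 mm across, 150 mm tall; origin under its centre. Leave it alone.
- jar: Amber jar, 60 mm across, 70 mm tall; origin under its centre. Leave it alone.

How it is judged:
On the way, in this order (a step that is already met when the one before it is completed fails the run):
1. the lock collar is turned to its locked mark (joint above 1.03 rad) while the lever is still back (below 0.5 rad) (value of joint lock_collar above 1.03 rad and value of joint iris_arm below 0.5 rad), for 0.2 s.
2. the lever is brought forward to its stop by the fingers, collar still locked (value of joint iris_arm above 1.13 rad and contact force between the fingers and iris_arm above 2 N and value of joint lock_collar above 1.03 rad), for 0.2 s.
At the end, for the whole second after the job is handed in: The collar is locked (joint above 1.03 of 1.1 rad), and the fingers are pressing on the lever with more than 2 N, holding it at its stop (joint above 1.13 of 1.2 rad) through the last second; every bystander is within 30 mm of where it started (all of step 2 and distance of each of lens_cap, blower, brush, snips, card_reader, spray, jar from where it was at the start of the episode below 0.03 m); the arm keeps its last pose, push and grip.
It fails at once if a bystander is shifted by more than 30 mm or knocked over (distance of any of lens_cap, blower, brush, snips, card_reader, spray, jar from where it was at the start of the episode above 0.03 m or angle between any of blower, spray, jar's own z axis and vertical above 0.6 rad).
It also fails if it takes over 56 s, if anything falls off the work surface, if the arm or the gripper's body presses on something with over 40 N, if the wrist force passes 120 N, or if a joint passes its speed limit or range.

## Working session

There is one attempt and no reset: what is moved stays moved. The work goes in short steps, Python scripts to look and compute and a tool call to move; the robot and the scene stay as the last step left them, time stands still between calls to the robot, and variables do not carry over. Pictures are saved under pics/ and viewed, at most 10 in all, crops included, and the job is handed in when it is done.

Besides the shell and the picture viewer there is one more tool, called as a command line: name --argument value ..., lists and objects as JSON in quotes. arm_command: Moves the arm, as the interface text tells. Shift numbers are shares of 12 cm and turn numbers shares of 90 degrees, none past 1 either way. Its arguments: {"type":"object","properties":{"increments":{"type":"array","items":{"type":"object","properties":{"delta_pos":{"type":"array","items":{"type":"number"}},"angular":{"type":"array","items":{"type":"number"}},"grip":{"type":"number"}}}},"force":{"type":"number"}},"required":["increments"]}

```bash
mkdir -p pics; cat > h.py <<'E'
import numpy as np, cv2
from cell import robot
def cam(n):
    c=robot.capture(n); c['R']=cv2.Rodrigues(np.array(c['rvec'],float))[0]; c['t']=np.array(c['tvec'],float).ravel()
    c['K']=np.array(c['intrinsics'],float); c['D']=np.array(c['distortion'],float); return c
def ray(c,uv):
    p=cv2.undistortPoints(np.array([[uv]],float),c['K'],c['D'])[0,0]
    return -c['R'].T@c['t'], c['R'].T@np.array([p[0],p[1],1])
def plane(c,uv,z):
    o,d=ray(c,uv); return o+d*(z-o[2])/d[2]
def tri(a,ua,b,ub):
    o1,d1=ray(a,ua);o2,d2=ray(b,ub)
    s=np.linalg.lstsq(np.stack([d1,-d2],1),o2-o1,rcond=None)[0]
    p,q=o1+s[0]*d1,o2+s[1]*d2
    return (p+q)/2,np.linalg.norm(p-q)
def proj(c,P): return cv2.projectPoints(np.array(P,float).reshape(-1,3),c['R'],c['t'],c['K'],c['D'])[0][:,0]
def blobs(c,lo,hi,mina=25):
    hsv=cv2.cvtColor(c['frame'],cv2.COLOR_RGB2HSV); m=cv2.inRange(hsv,lo,hi)
    n,l,s,ce=cv2.connectedComponentsWithStats(m)
    return [(s[i].tolist(),ce[i].round(1).tolist()) for i in range(1,n) if s[i][4]>=mina]
E
python3 - <<'E'
from h import *
for n in('scene','top'):
    c=cam(n); cv2.imwrite(f'pics/{n}0.png',c['frame'][:,:,::-1]); print(n,(-c['R'].T@c['t']).round(3))
    for k,lo,hi in(('orange',(5,150,120),(20,255,255)),('blue',(95,120,60),(125,255,255)),('red',(0,150,80),(4,255,255)),('red2',(172,150,80),(180,255,255))): print(k,blobs(c,lo,hi))
print(robot.observe())
E
```

```text
scene [ 0.943 -0.671  1.101]
orange [([280, 124, 28, 15, 116], [295.1, 129.2]), ([247, 226, 13, 13, 74], [252.1, 232.1])]
blue [([347, 150, 12, 15, 132], [352.7, 157.7]), ([326, 182, 4, 11, 26], [327.3, 186.9]), ([379, 233, 14, 17, 107], [383.9, 242.9]), ([144, 400, 51, 20, 547], [164.4, 412.5])]
red []
red2 []
top [ 0.374 -0.016  1.499]
orange [([263, 103, 11, 13, 59], [269.7, 110.8]), ([287, 228, 11, 7, 43], [292.1, 230.6]), ([102, 264, 37, 32, 316], [117.3, 275.7])]
blue [([228, 105, 14, 13, 92], [235.3, 112.7]), ([459, 169, 73, 52, 3012], [494.4, 194.4]), ([144, 171, 16, 15, 146], [152.2, 178.7])]
red [([216, 222, 6, 6, 28], [218.7, 224.7])]
red2 []
{'t': 0.1, 'joints': array([-1.44349104,  0.42668995,  0.07385162,  1.60648348, -0.03411706,
        1.11078376, -0.06709157]), 'qd': array([ 3.84346557e-04, -2.15714001e-03,  6.73431794e-04, -1.89131866e-03,
       -1.86555110e-04,  1.10465893e-03,  8.90091069e-05]), 'tau': array([ 1.08146179e-02, -9.37474179e+01,  3.67657341e+00, -4.55046451e+01,
       -4.88888891e-02,  1.64503476e-02,  1.32251439e-04]), 'position': array([0.18437877, 0.64892363, 0.1771582 ]), 'tool_rot': array([-3.14048910e+00,  6.27584011e-05,  2.86475970e+00]), 'ft_force': array([-0.25018889,  0.6176231 ,  0.82784499]), 'wrist_torque': array([-0.02629052, -0.01538109,  0.02927055]), 'grasp_force': 0.0, 'gripper_width': 0.09401699124961876}
```

View pics/scene0.png

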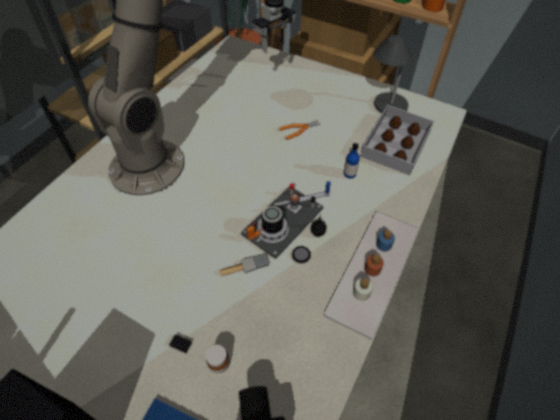

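View pics/top0.png

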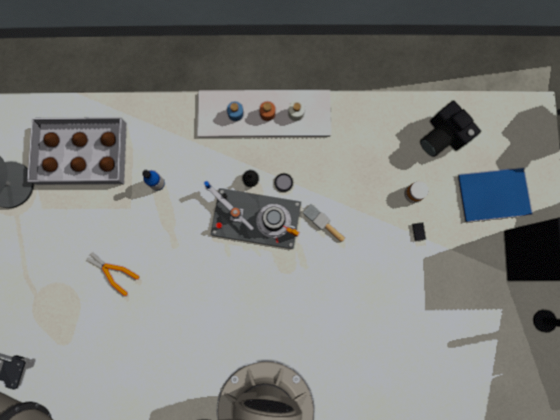

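The scene view shows the tab at about (252,232) and the blue post at (327,187). The top view shows the tab at (292,230), the post at about (208,185), the red pin at (219,225), the lens at (273,218) and the spray at (152,178). I'll triangulate the tab and the post next.

```bash
python3 - <<'E'
from h import *
s=cam('scene');t=cam('top')
for n,c,r in(('s',s,(235,175,340,250)),('t',t,(195,170,310,250))):
    x0,y0,x1,y1=r
    cv2.imwrite(f'pics/crop_{n}.png',cv2.resize(c['frame'][y0:y1,x0:x1,::-1],None,fx=6,fy=6,interpolation=cv2.INTER_CUBIC))
print([b for b in blobs(t,(95,100,40),(125,255,255),5)],[b for b in blobs(t,(0,150,60),(6,255,255),5)])
print([b for b in blobs(s,(95,100,40),(125,255,255),5)],[b for b in blobs(s,(0,150,60),(6,255,255),5)])
print('tab',tri(s,(252.1,232.1),t,(292.1,230.6)))
print('post',tri(s,(327.3,186.9),t,(208.5,185)))
print('lens top plane',plane(t,(273,215),.103),'spray',plane(t,(150,175),.15))
import numpy as np;v=cv2.hconcat([cv2.resize(cv2.imread('pics/crop_s.png'),(400,286)),cv2.resize(cv2.imread('pics/crop_t.png'),(400,286))]);cv2.imwrite('pics/both.png',v)
E
```

```text
[([228, 104, 15, 16, 133], [235.2, 113.2]), ([459, 169, 73, 52, 3072], [494.4, 194.3]), ([144, 171, 16, 15, 161], [152.0, 178.6]), ([204, 181, 6, 7, 24], [206.7, 184.2])] [([216, 222, 6, 6, 28], [218.5, 224.8]), ([276, 239, 2, 3, 5], [276.6, 239.8])]
[([347, 149, 12, 16, 143], [352.6, 157.4]), ([346, 175, 8, 3, 13], [349.7, 176.3]), ([326, 182, 4, 11, 31], [327.4, 186.9]), ([378, 232, 15, 18, 152], [383.9, 242.2]), ([144, 399, 52, 21, 569], [164.6, 412.4])] [([290, 184, 3, 5, 13], [291.2, 186.2])]
tab (array([ 0.5234578 , -0.08491592,  0.0482519 ]), np.float64(0.00774142536817016))
post (array([0.65911948, 0.16375091, 0.08933208]), np.float64(0.001372632433257338))
lens top plane [ 0.56627327 -0.02545568  0.103     ] spray [0.6763844  0.32156523 0.15      ]
```

View pics/both.png

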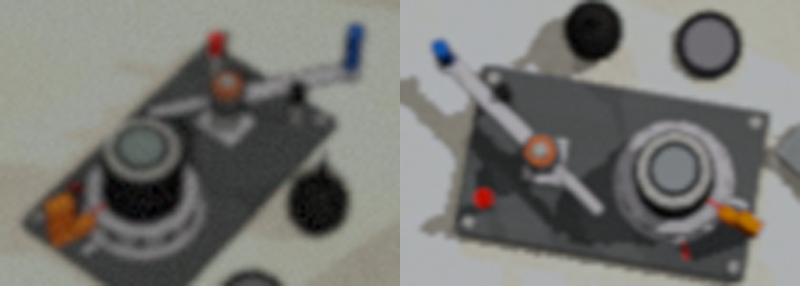

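The crops confirm the layout: the lever is at rest up and left, the tab is at the right-front of the collar, and the red mark is at the front. I'll bring the wrist camera over for a closer look.

arm_command --increments '[{"delta_pos": [0, 0, -0.5], "angular": [0, 0, 0], "grip": 0}, {"delta_pos": [0, 0, -0.5], "angular": [0, 0, 0], "grip": -1}, {"delta_pos": [-0.26, -0.34, 0], "angular": [0, 0, 0], "grip": -1}, {"delta_pos": [-0.26, -0.34, 0], "angular": [0, 0, 0], "grip": -1}, {"delta_pos": [-0.26, -0.34, 0], "angular": [0, 0, 0], "grip": -1}, {"delta_pos": [-0.26, -0.34, 0], "angular": [0, 0, 0], "grip": -1}, {"delta_pos": [-0.26, -0.34, 0], "angular": [0, 0, 0], "grip": -1}, {"delta_pos": [-0.26, -0.34, 0], "angular": [0, 0, 0], "grip": -1}, {"delta_pos": [-0.26, -0.34, 0], "angular": [0, 0, 0], "grip": -1}, {"delta_pos": [-0.26, -0.34, 0], "angular": [0, 0, 0], "grip": -1}]' --force 15

```text
t: 1.45
position: [0.3357, 0.2654, 0.2978]
tool_rot: [3.141, -0.0, 2.865]
ft_force: [1.2, 0.5, 0.2]
gripper_width: 0.0008
grasp_force: 0.0
```

arm_command --increments '[{"delta_pos": [-0.26, -0.34, 0], "angular": [0, 0, 0], "grip": -1}, {"delta_pos": [-0.26, -0.34, 0], "angular": [0, 0, 0], "grip": -1}, {"delta_pos": [-0.26, -0.34, 0], "angular": [0, 0, 0], "grip": -1}, {"delta_pos": [0, 0, 0], "angular": [0, 0, 0], "grip": -1}]'

```text
t: 1.95
position: [0.3928, 0.1207, 0.298]
tool_rot: [3.141, -0.0, 2.86]
ft_force: [0.2, 0.6, 0.4]
gripper_width: 0.0005
grasp_force: 0.0
```

```bash
python3 - <<'E'
from h import *
c=cam('wrist'); cv2.imwrite('pics/w1.png',c['frame'][:,:,::-1]); print((-c['R'].T@c['t']).round(3),c['R'].round(2))
o=robot.observe();print(o['t'],o['position'],o['tool_rot'],o['gripper_width'])
E
```

```text
[0.32  0.14  0.505] [[ 0.28  0.96  0.  ]
 [ 0.93 -0.27  0.26]
 [ 0.25 -0.07 -0.97]]
2.0 [0.39215123 0.12270242 0.29793511] [ 3.14068500e+00 -1.90801826e-04  2.86194231e+00] 0.00037766018131479167
```

View pics/w1.png

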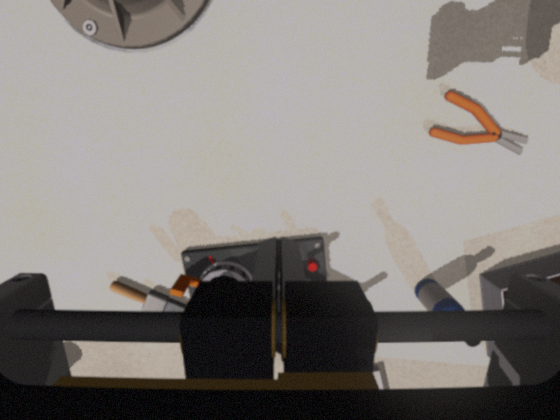

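The wrist view shows the red mark (210,260), tab (182,288) and red pin (312,267), but the gripper hides the rest. I'll move past the stand so the camera looks back at it.

arm_command --increments '[{"delta_pos": [-0.42, -0.05, 0], "angular": [0, 0, 0], "grip": -1}, {"delta_pos": [-0.42, -0.05, 0], "angular": [0, 0, 0], "grip": -1}, {"delta_pos": [-0.42, -0.05, 0], "angular": [0, 0, 0], "grip": -1}, {"delta_pos": [-0.42, -0.05, 0], "angular": [0, 0, 0], "grip": -1}, {"delta_pos": [-0.42, -0.05, 0], "angular": [0, 0, 0], "grip": -1}, {"delta_pos": [-0.42, -0.05, 0], "angular": [0, 0, 0], "grip": -1}, {"delta_pos": [0, 0, 0], "angular": [0, 0, 0], "grip": -1}, {"delta_pos": [0, 0, 0], "angular": [0, 0, 0], "grip": -1}]'

```text
t: 3.0
position: [0.6725, 0.0075, 0.297]
tool_rot: [-3.141, -0.001, 2.865]
ft_force: [-0.6, -0.2, 0.2]
gripper_width: 0.0004
grasp_force: 0.0
```

```bash
cat > w.py <<'E'
from h import *
import sys,pickle
k=sys.argv[1]
c=cam('wrist'); cv2.imwrite(f'pics/w{k}.png',c['frame'][:,:,::-1]); pickle.dump(c,open(f'w{k}.pkl','wb'))
print((-c['R'].T@c['t']).round(3))
for n,lo,hi in(('orange',(5,150,120),(20,255,255)),('blue',(100,120,40),(125,255,255)),('red',(0,170,60),(4,255,255)),('red2',(174,150,60),(180,255,255)),('white',(0,0,215),(180,30,255))):print(n,blobs(c,lo,hi) if n!='white' else '')
o=robot.observe();print(o['t'],o['position'],o['tool_rot'],o['joints'].round(2))
E
python3 w.py 2
```

```text
[0.6   0.027 0.504]
orange [([173, 94, 15, 10, 101], [180.0, 98.5]), ([194, 101, 12, 9, 82], [199.9, 104.9])]
blue [([486, 114, 39, 32, 906], [505.6, 130.0]), ([386, 143, 11, 10, 79], [391.1, 147.1])]
red [([337, 65, 10, 11, 76], [341.0, 69.6])]
red2 []
white 
3.05 [0.67236288 0.00773858 0.29754873] [ 3.14120816e+00 -8.02184861e-04  2.86585704e+00] [-0.64  0.42  0.76  1.49 -0.29  1.35  1.44]
```

View pics/w2.png

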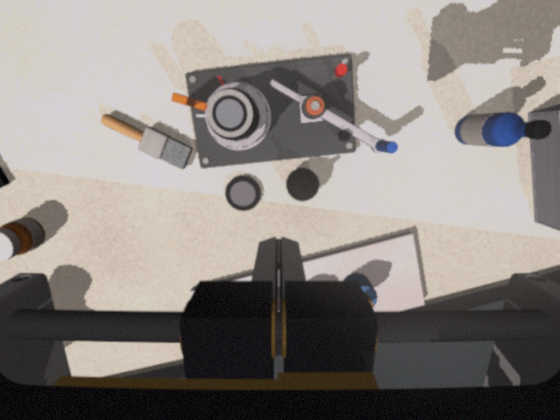

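The stand is now fully visible: post top at about (391,147), hub screw (314,105), tab top (180,98), lens top (230,113), red mark (221,79), red pin (341,70) and plate corner screws. I'll take a second wrist view, shifted right.

arm_command --increments '[{"delta_pos": [-0.1, -0.4, 0], "angular": [0, 0, 0], "grip": -1}, {"delta_pos": [-0.1, -0.4, 0], "angular": [0, 0, 0], "grip": -1}, {"delta_pos": [-0.1, -0.4, 0], "angular": [0, 0, 0], "grip": -1}, {"delta_pos": [0, 0, 0], "angular": [0, 0, 0], "grip": -1}, {"delta_pos": [0, 0, 0], "angular": [0, 0, 0], "grip": -1}]'

```text
t: 3.68
position: [0.6681, -0.1403, 0.2982]
tool_rot: [3.14, 0.0, 2.866]
ft_force: [-0.3, -0.2, -0.1]
gripper_width: 0.0005
grasp_force: 0.0
```

```bash
python3 w.py 3; python3 -c "
import cv2
a=cv2.imread('pics/w2.png')[40:180,160:420];b=cv2.imread('pics/w3.png')
import pickle;from h import *
w2=pickle.load(open('w2.pkl','rb'));w3=pickle.load(open('w3.pkl','rb'))
p=plane(w2,(280,110),.06);u=proj(w3,p)[0].astype(int);print(u)
y=max(u[1]-70,0);x=max(u[0]-130,0);print('crop3 origin',x,y)
cv2.imwrite('pics/both2.png',cv2.resize(cv2.vconcat([a,b[y:y+140,x:x+260]]),None,fx=2.1,fy=2.1,interpolation=cv2.INTER_CUBIC))"
```

```text
[ 0.595 -0.121  0.505]
orange [([276, 64, 26, 21, 287], [286.9, 74.7]), ([375, 286, 13, 19, 87], [380.7, 295.4])]
blue [([540, 97, 12, 25, 129], [544.6, 110.0]), ([493, 116, 12, 10, 92], [498.8, 120.5]), ([0, 196, 42, 85, 1879], [13.9, 246.4])]
red [([441, 38, 9, 10, 42], [445.1, 42.5])]
red2 []
white 
3.725 [ 0.66835834 -0.1397309   0.2981102 ] [3.14019192e+00 2.58294876e-04 2.86697180e+00] [-0.42  0.45  0.78  1.46 -0.32  1.36  1.67]
[380  83]
crop3 origin 250 13
```

View pics/both2.png

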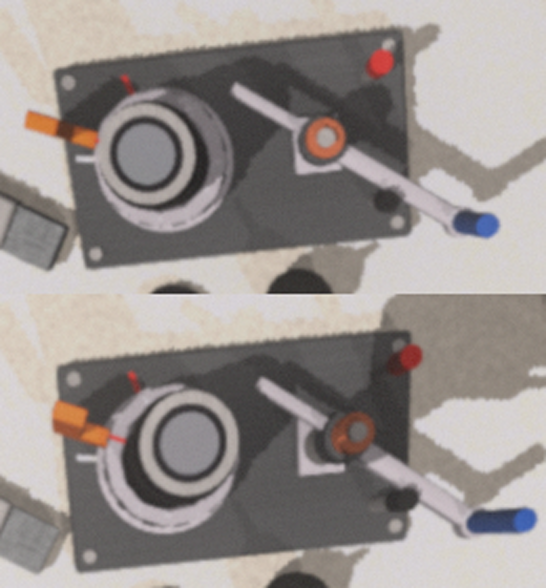

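The two views give clean feature pairs, so I'll triangulate them.

```bash
python3 - <<'E'
from h import *
import pickle
a=pickle.load(open('w2.pkl','rb'));b=pickle.load(open('w3.pkl','rb'))
A=lambda x,y:(x/2.1+160,y/2.1+40)
B=lambda x,y:(x/2.1+250,(y-294)/2.1+13)
P={}
for n,p,q in(('lens',(147,154),(189,442)),('hub',(326,138),(357,431)),('post',(488,225),(524,520)),('tab',(42,123),(71,414)),('mark',(127,84),(134,382)),('pin',(381,63),(411,355)),('s1',(68,82),(73,379)),('s2',(96,254),(89,557)),('s3',(397,222),(395,526)),('bpin',(381,197),(412,497))):
    x,e=tri(a,A(*p),b,B(*q)); P[n]=x; print(n,x.round(4),round(e,4))
u=P['s1']-P['s2'];print('stand yaw',np.arctan2(-u[1],-u[0]))
d=lambda m,n:(np.linalg.norm((P[m]-P[n])[:2]),np.arctan2(*(P[m]-P[n])[[1,0]]))
for m,n in(('tab','lens'),('mark','lens'),('post','hub'),('hub','lens')):print(m,n,d(m,n))
for n,(x,y),z in(('tab',(71,414),.077),('lens',(189,442),.103),('post',(524,520),.108),('hub',(357,431),.079),('mark',(134,382),.017)):print(n,plane(b,B(x,y),z).round(4))
E
```

```text
lens [ 0.5593 -0.0276  0.1005] 0.0009
hub [0.5794 0.0857 0.0768] 0.0009
post [0.66   0.1689 0.1045] 0.0
tab [ 0.5197 -0.0913  0.0761] 0.0003
mark [ 0.5008 -0.0376  0.0181] 0.0006
pin [0.5424 0.1337 0.0656] 0.0019
s1 [ 0.4867 -0.0794  0.0161] 0.0003
s2 [ 0.6118 -0.1011  0.0151] 0.0
s3 [0.6519 0.1317 0.0182] 0.0002
bpin [0.6274 0.1103 0.0856] 0.0028
stand yaw -0.17186900511292608
tab lens (np.float64(0.07508957000786531), np.float64(-2.1273860712317525))
mark lens (np.float64(0.05940228940414558), np.float64(-2.971795928430717))
post hub (np.float64(0.1158737928954057), np.float64(0.8011488760116608))
hub lens (np.float64(0.11500263385752918), np.float64(1.3952519623957775))
tab [ 0.52   -0.0914  0.077 ]
lens [ 0.5591 -0.0281  0.103 ]
post [0.6595 0.1663 0.108 ]
hub [0.579  0.0846 0.079 ]
mark [ 0.5009 -0.0374  0.017 ]
```

Heights, radii and the stand yaw all agree with the spec. The collar axis is at (.559,-.028), the tab is at -2.127 rad and has to go to about -2.97. The lever pivot is at (.579,.085) and the post is at 0.80 rad. I'll go behind the tab and descend.

arm_command --increments '[{"delta_pos": [0.34, -0.02, 0], "angular": [0, 0, 0.06], "grip": -1}, {"delta_pos": [0.34, 0.0, 0], "angular": [0, 0, 0.06], "grip": -1}, {"delta_pos": [0.34, 0.05, 0], "angular": [0, 0, 0.06], "grip": -1}, {"delta_pos": [0, 0, 0], "angular": [0, 0, 0], "grip": -1}, {"delta_pos": [0, 0, 0.4], "angular": [0, 0, 0], "grip": -1}, {"delta_pos": [0, 0, 0.4], "angular": [0, 0, 0], "grip": -1}, {"delta_pos": [0, 0, 0.4], "angular": [0, 0, 0], "grip": -1}, {"delta_pos": [0, 0, 0], "angular": [0, 0, 0], "grip": -1}, {"delta_pos": [0, 0, 0], "angular": [0, 0, 0], "grip": -1}]'

```text
t: 4.85
position: [0.5577, -0.0947, 0.1554]
tool_rot: [3.141, 0.001, 2.583]
ft_force: [0.2, -0.6, 0.6]
gripper_width: 0.0003
grasp_force: 0.0
```

arm_command --increments '[{"delta_pos": [-0.01, -0.17, 0], "angular": [0, 0, 0], "grip": -1}, {"delta_pos": [0, 0, 0], "angular": [0, 0, 0], "grip": -1}, {"delta_pos": [0, 0, 0.35], "angular": [0, 0, 0], "grip": -1}, {"delta_pos": [0, 0, 0.35], "angular": [0, 0, 0], "grip": -1}, {"delta_pos": [0, 0, 0.17], "angular": [0, 0, 0], "grip": -1}, {"delta_pos": [0, 0, 0], "angular": [0, 0, 0], "grip": -1}]'

```text
t: 5.6
position: [0.5464, -0.1128, 0.0492]
tool_rot: [-3.141, -0.001, 2.582]
ft_force: [0.5, 0.1, 0.6]
gripper_width: 0.0007
grasp_force: 0.0
```

arm_command --increments '[{"delta_pos": [0.1, 0, 0], "angular": [0, 0, 0], "grip": -1}, {"delta_pos": [0.07, 0, 0], "angular": [0, 0, 0], "grip": -1}, {"delta_pos": [0.067, -0.008, 0], "angular": [0, 0, 0.064], "grip": -1}, {"delta_pos": [0.067, -0.008, 0], "angular": [0, 0, 0.064], "grip": -1}, {"delta_pos": [0.067, -0.008, 0], "angular": [0, 0, 0.064], "grip": -1}, {"delta_pos": [0.067, -0.008, 0], "angular": [0, 0, 0.064], "grip": -1}, {"delta_pos": [0.067, -0.008, 0], "angular": [0, 0, 0.064], "grip": -1}, {"delta_pos": [0.067, -0.008, 0], "angular": [0, 0, 0.064], "grip": -1}, {"delta_pos": [0, 0, 0], "angular": [0, 0, 0], "grip": -1}]'

```text
t: 6.72
position: [0.4924, -0.0701, 0.0499]
tool_rot: [3.141, -0.001, 1.981]
ft_force: [0.5, 0.9, -0.6]
gripper_width: 0.0004
grasp_force: 0.0
```

```bash
python3 - <<'E'
from h import *
s=cam('scene');t=cam('top')
print([b for b in blobs(s,(5,150,120),(20,255,255),10)],[b for b in blobs(t,(5,150,120),(20,255,255),10)])
o=robot.observe();p=o['position'];print(p,o['tool_rot'],o['ft_force']); 
r=p[:2]-[.559,-.028];print(np.hypot(*r),np.arctan2(r[1],r[0]))
E
```

```text
[([429, 0, 12, 12, 65], [434.4, 4.9]), ([244, 32, 16, 10, 90], [252.6, 36.6]), ([283, 124, 25, 15, 105], [296.3, 129.1]), ([247, 226, 13, 13, 92], [252.0, 232.2]), ([368, 258, 14, 11, 56], [374.3, 264.6])] [([263, 103, 11, 13, 62], [269.6, 111.0]), ([232, 213, 7, 3, 10], [235.3, 214.4]), ([102, 264, 36, 32, 304], [116.9, 275.3])]
[ 0.49283466 -0.07080449  0.04982662] [ 3.14072950e+00 -8.37713474e-05  1.98195600e+00] [-0.71694252  0.10684697  0.72979052]
0.0788040354605096 -2.567377028412871
```

```bash
python3 - <<'E'
from h import *
s=cam('scene');t=cam('top');w=cam('wrist')
print(proj(s,[[.5197,-.0913,.077]]),proj(s,[[.559+.076*np.cos(-2.75),-.028+.076*np.sin(-2.75),.077]]))
a=cv2.resize(s['frame'][175:250,235:340,::-1],(400,286));b=cv2.resize(t['frame'][170:250,195:310,::-1],(400,286))
cv2.imwrite('pics/c3.png',cv2.vconcat([cv2.hconcat([a,b]),cv2.resize(w['frame'][:220,:,::-1],(800,314))]))
E
```

```text
[[250.72162044 227.62234282]] [[248.06377852 215.87897402]]
```

View pics/c3.png

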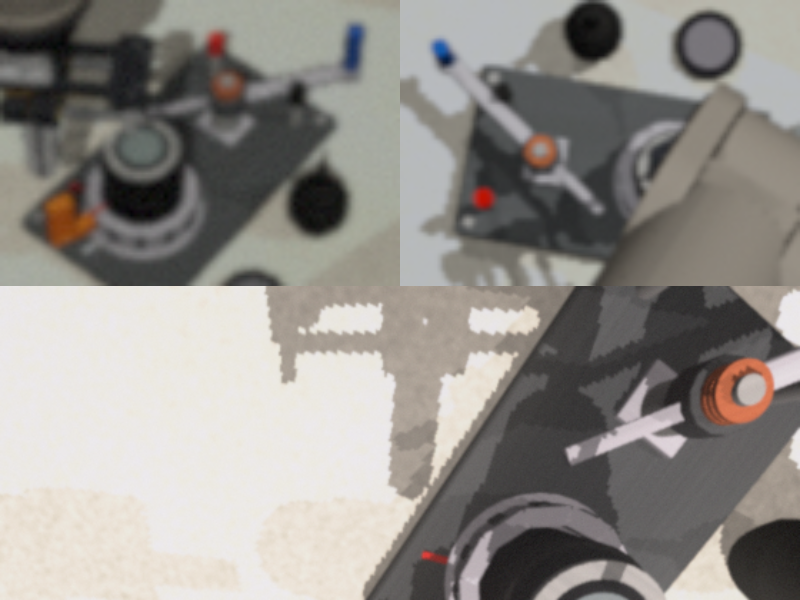

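```bash
python3 - <<'E'
from h import *
s=cam('scene');o=robot.observe();p=o['position']
for q in(p,p+[0,0,.06],[.4867,-.0794,.016],[.6595,.1663,.108],[.559,-.028,.103]):
    u=proj(s,q)[0];print(u.round(1),((u-[235,175])*[400/105,286/75]).round())
print(o['joints'].round(3))
E
```

```text
[247.3 224.7] [ 47. 189.]
[246.1 213.4] [ 42. 146.]
[245.  231.7] [ 38. 216.]
[328.1 182.8] [355.  30.]
[271.9 213.2] [140. 146.]
[-0.727  0.458  0.931  2.151 -0.53   0.778  0.955]
```

```bash
python3 - <<'E'
from h import *
w=cam('wrist');print(blobs(w,(5,150,100),(20,255,255),10))
for f in(-2.127,-2.75,-2.97): print(f,proj(w,[.559+.076*np.cos(f),-.028+.076*np.sin(f),.077])[0])
print(proj(w,robot.observe()['position'])[0])
cv2.imwrite('pics/w4.png',w['frame'][:,:,::-1])
E
```

```text
[([493, 51, 48, 45, 916], [516.1, 74.2]), ([305, 240, 26, 42, 401], [315.6, 255.8]), ([272, 335, 2, 12, 19], [272.4, 340.3])]
-2.127 [302.27970336 289.43007394]
-2.75 [282.81582263 227.43850812]
-2.97 [286.30933969 202.36641271]
[279.30777345 234.63590266]
```

View pics/w4.png

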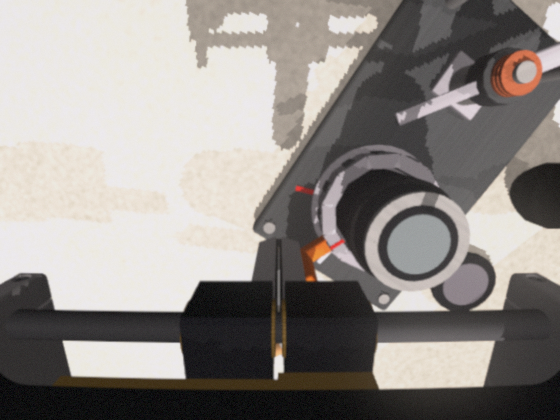

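```bash
python3 - <<'E'
from h import *
import pickle
w=cam('wrist');b=pickle.load(open('w3.pkl','rb'))
C=np.array([.559,-.028])
for n,c,uv in(('now',w,(338,243)),('old',b,(305.7,82.5))):
  for z in(.032,.04):
    r=plane(c,uv,z)[:2]-C;print(n,z,np.hypot(*r).round(4),np.arctan2(r[1],r[0]).round(3))
for uv,z in(((297,188),.017),((315.6,255.8),.035),((317,248),.035)):
    r=plane(w,uv,z)[:2]-C;print(uv,np.hypot(*r).round(4),np.arctan2(r[1],r[0]).round(3))
print(proj(w,[*C,.103]),robot.observe()['ft_force'],robot.observe()['wrist_torque'])
E
```

```text
now 0.032 0.0405 -2.003
now 0.04 0.0398 -2.09
old 0.032 0.0395 -2.144
old 0.04 0.0398 -2.109
(297, 188) 0.0654 -2.976
(315.6, 255.8) 0.061 -2.082
(317, 248) 0.0563 -2.169
[[418.62344726 244.09664993]] [-0.24036208 -0.37577867 -0.45708931] [-0.05261567  0.02118246 -0.00743771]
```

The wrist view shows the tab unmoved at about -2.1 rad, with the shut fingers now past it, so they slipped by. I'll grip the tab instead, with the closing axis along the tangent. First I'll raise, turn and stop above it.

arm_command --increments '[{"delta_pos": [0, 0, -0.4], "angular": [0, 0, 0], "grip": -1}, {"delta_pos": [0, 0, -0.4], "angular": [0, 0, 0], "grip": -1}, {"delta_pos": [-0.25, 0.135, 0], "angular": [0, 0, 0], "grip": 0.1}, {"delta_pos": [0, 0, 0], "angular": [0, 0, 0.103], "grip": 0.1}, {"delta_pos": [0, 0, 0], "angular": [0, 0, 0.103], "grip": 0.1}, {"delta_pos": [0, 0, 0], "angular": [0, 0, 0.103], "grip": 0.1}, {"delta_pos": [0, 0, 0], "angular": [0, 0, 0.103], "grip": 0.1}, {"delta_pos": [0, 0, 0], "angular": [0, 0, 0.103], "grip": 0.1}, {"delta_pos": [0, 0, 0], "angular": [0, 0, 0.103], "grip": 0.1}, {"delta_pos": [0, 0, 0], "angular": [0, 0, 0], "grip": 0.1}]'

```text
t: 8.38
position: [0.5193, -0.0925, 0.1452]
tool_rot: [3.142, 0.001, 1.009]
ft_force: [-0.1, 0.3, -0.4]
gripper_width: 0.0518
grasp_force: 0.0
```

```bash
python3 - <<'E'
from h import *
w=cam('wrist');o=robot.observe();print(o['position'],o['tool_rot'],o['joints'].round(2),o['gripper_width'])
b=blobs(w,(5,150,100),(20,255,255),10);print(b)
f=-2.127;print(proj(w,[.559+.076*np.cos(f),-.028+.076*np.sin(f),.077])[0],proj(w,o['position'])[0])
s=cam('scene');print(blobs(s,(5,150,100),(20,255,255),10));cv2.imwrite('pics/c5.png',cv2.vconcat([w['frame'][:,:,::-1],cv2.resize(s['frame'][175:250,180:340,::-1],(560,262))])[100:])
E
```

```text
[ 0.51927005 -0.0925106   0.14524449] [3.14157771e+00 8.86090053e-04 1.01154416e+00] [-0.91  0.53  1.31  2.01 -0.59  1.06  0.11] 0.05215951859415955
[([211, 0, 30, 17, 269], [226.4, 7.8]), ([273, 176, 11, 17, 169], [277.9, 184.0]), ([272, 198, 11, 22, 212], [277.5, 208.9]), ([168, 313, 6, 22, 48], [170.2, 323.8]), ([167, 335, 6, 20, 49], [169.4, 344.3])]
[277.74087333 210.61013996] [277.9860997  234.20428351]
[([425, 0, 19, 13, 182], [434.3, 5.5]), ([241, 29, 20, 14, 146], [250.9, 35.6]), ([281, 124, 27, 14, 103], [296.3, 128.9]), ([247, 226, 13, 13, 107], [252.0, 232.3]), ([367, 256, 15, 16, 112], [374.1, 264.6])]
```

View pics/c5.png

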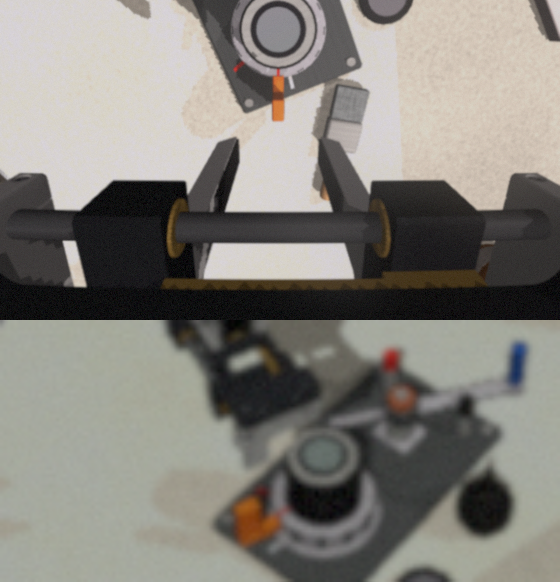

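The tab is centred between the open fingers, at (278,209) against a predicted (278,211). I'll descend and grip.

arm_command --increments '[{"delta_pos": [0, 0, 0.4], "angular": [0, 0, 0], "grip": 0.1}, {"delta_pos": [0, 0, 0.4], "angular": [0, 0, 0], "grip": 0.1}, {"delta_pos": [0, 0, 0], "angular": [0, 0, 0], "grip": 0.1}, {"delta_pos": [0, 0, 0], "angular": [0, 0, 0], "grip": -1}, {"delta_pos": [0, 0, 0], "angular": [0, 0, 0], "grip": -1}, {"delta_pos": [0, 0, 0], "angular": [0, 0, 0], "grip": -1}]' --force 20

```text
t: 9.22
position: [0.5201, -0.0921, 0.0504]
tool_rot: [3.14, -0.001, 1.009]
ft_force: [-0.8, -0.2, 0.5]
gripper_width: 0.0251
grasp_force: 0.0
```

arm_command --increments '[{"delta_pos": [0, 0, 0], "angular": [0, 0, 0], "grip": -1}, {"delta_pos": [0, 0, 0], "angular": [0, 0, 0], "grip": -1}, {"delta_pos": [0, 0, 0], "angular": [0, 0, 0], "grip": -1}]'

```text
t: 9.6
position: [0.5196, -0.0923, 0.0496]
tool_rot: [3.141, -0.0, 1.008]
ft_force: [-0.3, 0.8, 2.7]
gripper_width: 0.0006
grasp_force: 2.0
```

```bash
python3 - <<'E'
from h import *
w=cam('wrist');o=robot.observe();print(o['position'],o['ft_force'],o['wrist_torque'],o['gripper_width'],o['grasp_force'])
print(blobs(w,(5,150,100),(20,255,255),10));print(proj(w,o['position'])[0])
f=-2.127
for z in(.077,.037):
  for r in(.065,.076,.087):print(z,r,proj(w,[.559+r*np.cos(f),-.028+r*np.sin(f),z])[0].round(1))
s=cam('scene');print(blobs(s,(5,150,100),(20,255,255),10));cv2.imwrite('pics/c6.png',cv2.vconcat([cv2.resize(w['frame'][90:300,140:420,::-1],(560,420)),cv2.resize(s['frame'][190:250,220:300,::-1],(560,420)) ])[:, :][0:840]);
im=cv2.imread('pics/c6.png');cv2.imwrite('pics/c6.png',cv2.hconcat([im[:420],im[420:]])[:, :1120]);im=cv2.imread('pics/c6.png');cv2.imwrite('pics/c6.png',cv2.resize(im,(800,300)))
E
```

```text
[ 0.51959388 -0.09233039  0.04956791] [-0.81354573  0.66000564  5.0970798 ] [ 0.01838663  0.04281142 -0.00845037] 0.000458231636389193 2.342385592928622
[([270, 195, 15, 44, 568], [277.2, 215.3]), ([272, 343, 2, 12, 20], [272.6, 348.6])]
[277.99515853 234.18243309]
0.077 0.065 [277.1 233.2]
0.077 0.076 [277.2 249.1]
0.077 0.087 [277.3 264.5]
0.037 0.065 [277.3 216. ]
0.037 0.076 [277.4 229.5]
0.037 0.087 [277.5 242.6]
[([426, 0, 17, 13, 179], [434.1, 5.5]), ([242, 29, 19, 13, 141], [251.2, 35.6]), ([281, 124, 27, 14, 112], [295.4, 129.0]), ([248, 231, 12, 8, 58], [252.7, 234.7]), ([367, 256, 15, 16, 109], [373.9, 264.7])]
```

View pics/c6.png

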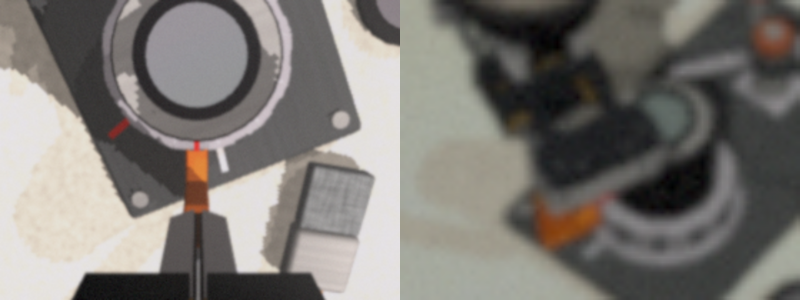

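The fingers shut completely with an upward force of about 5 N, and the scene view shows them sitting on top of the tab. The real tips therefore stand about 25 mm above the reported TCP. I'll lift a little, open, go lower in force-checked steps and grip again.

arm_command --increments '[{"delta_pos": [0, 0, -0.08], "angular": [0, 0, 0], "grip": 0.1}, {"delta_pos": [0, 0, 0], "angular": [0, 0, 0], "grip": 0.1}, {"delta_pos": [0, 0, 0], "angular": [0, 0, 0], "grip": 0.1}, {"delta_pos": [0, 0, 0], "angular": [0, 0, 0], "grip": 0.1}, {"delta_pos": [0, 0, 0.1], "angular": [0, 0, 0], "grip": 0.1}, {"delta_pos": [0, 0, 0.1], "angular": [0, 0, 0], "grip": 0.1}, {"delta_pos": [0, 0, 0.08], "angular": [0, 0, 0], "grip": 0.1}, {"delta_pos": [0, 0, 0], "angular": [0, 0, 0], "grip": 0.1}]'

```text
t: 10.7
position: [0.5187, -0.0924, 0.0245]
tool_rot: [-3.14, 0.001, 1.008]
ft_force: [0.0, 0.1, 1.2]
gripper_width: 0.0516
grasp_force: 0.0
```

arm_command --increments '[{"delta_pos": [0, 0, 0], "angular": [0, 0, 0], "grip": -1}, {"delta_pos": [0, 0, 0], "angular": [0, 0, 0], "grip": -1}, {"delta_pos": [0, 0, 0], "angular": [0, 0, 0], "grip": -1}, {"delta_pos": [0, 0, 0], "angular": [0, 0, 0], "grip": -1}, {"delta_pos": [0, 0, 0], "angular": [0, 0, 0], "grip": -1}]'

```text
t: 11.32
position: [0.5194, -0.0922, 0.0255]
tool_rot: [3.142, -0.0, 1.008]
ft_force: [-0.8, 0.6, 0.7]
gripper_width: 0.0118
grasp_force: 20.0
```

Gripped at 11.8 mm, which matches the 12 mm tab. Now I'll follow the arc.

arm_command --increments '[{"delta_pos": [0.003, -0.063, 0], "angular": [0, 0, 0.064], "grip": -1}, {"delta_pos": [0.003, -0.063, 0], "angular": [0, 0, 0.064], "grip": -1}, {"delta_pos": [0.003, -0.063, 0], "angular": [0, 0, 0.064], "grip": -1}, {"delta_pos": [0.003, -0.063, 0], "angular": [0, 0, 0.064], "grip": -1}, {"delta_pos": [0, 0, 0], "angular": [0, 0, 0], "grip": -1}]'

```text
t: 11.95
position: [0.4972, -0.0711, 0.0254]
tool_rot: [-3.141, 0.001, 0.606]
ft_force: [-2.3, 1.3, 4.3]
gripper_width: 0.0115
grasp_force: 20.0
```

arm_command --increments '[{"delta_pos": [0.003, -0.063, 0], "angular": [0, 0, 0.064], "grip": -1}, {"delta_pos": [0.003, -0.063, 0], "angular": [0, 0, 0.064], "grip": -1}, {"delta_pos": [0.003, -0.063, 0], "angular": [0, 0, 0.064], "grip": -1}, {"delta_pos": [0, 0, 0], "angular": [0, 0, 0], "grip": -1}]'

```text
t: 12.45
position: [0.4871, -0.0507, 0.0254]
tool_rot: [-3.141, 0.001, 0.304]
ft_force: [-4.5, 2.1, 7.5]
gripper_width: 0.0117
grasp_force: 20.0
```

arm_command --increments '[{"delta_pos": [0.002, -0.05, 0], "angular": [0, 0, 0.05], "grip": -1}, {"delta_pos": [0.002, -0.045, 0], "angular": [0, 0, 0.045], "grip": -1}, {"delta_pos": [0, 0, 0], "angular": [0, 0, 0], "grip": -1}, {"delta_pos": [0, 0, 0], "angular": [0, 0, 0], "grip": -1}]'

```text
t: 12.95
position: [0.4844, -0.0397, 0.0254]
tool_rot: [-3.141, 0.001, 0.156]
ft_force: [-5.3, 3.1, 7.7]
gripper_width: 0.0117
grasp_force: 20.0
```

```bash
python3 - <<'E'
from h import *
o=robot.observe();p=o['position'];r=p[:2]-[.559,-.028];print(np.hypot(*r),np.arctan2(r[1],r[0]),o['tool_rot'],o['ft_force'],o['wrist_torque'],o['joints'].round(2))
w=cam('wrist');print(blobs(w,(5,150,100),(20,255,255),10),blobs(w,(0,150,60),(4,255,255),5),blobs(w,(174,150,60),(180,255,255),5))
cv2.imwrite('pics/w7.png',w['frame'][:,:,::-1])
E
```

```text
0.07547498143031812 -2.9857620373966283 [-3.14066039e+00  1.04613245e-03  1.56288710e-01] [-5.25719448  3.08185636  7.72477939] [0.60645975 1.28628202 0.22218454] [-0.96  0.76  1.27  2.2  -0.95  0.94 -0.52]
[([35, 29, 58, 53, 1675], [66.7, 56.5]), ([270, 203, 19, 41, 543], [279.0, 219.3]), ([268, 246, 21, 35, 675], [278.1, 262.6]), ([249, 302, 6, 28, 73], [251.2, 314.6]), ([249, 343, 5, 14, 56], [250.9, 349.8])] [([0, 107, 28, 24, 586], [12.4, 119.1]), ([276, 199, 4, 4, 14], [277.7, 200.6])] []
```

arm_command --increments '[{"delta_pos": [0, -0.025, 0], "angular": [0, 0, 0.025], "grip": -1}, {"delta_pos": [0, 0, 0], "angular": [0, 0, 0], "grip": -1}, {"delta_pos": [0, -0.025, 0], "angular": [0, 0, 0.025], "grip": -1}, {"delta_pos": [0, 0, 0], "angular": [0, 0, 0], "grip": -1}]'

```text
t: 13.5
position: [0.4849, -0.0389, 0.0258]
tool_rot: [3.133, -0.002, 0.074]
ft_force: [4.7, -28.6, -12.9]
gripper_width: 0.0126
grasp_force: 20.2
```

The hard stop is reached: -28 N reaction and no further motion. I'll relax most of the overdrive, release and lift.

arm_command --increments '[{"delta_pos": [0, 0.03, 0], "angular": [0, 0, -0.04], "grip": -1}, {"delta_pos": [0, 0, 0], "angular": [0, 0, 0], "grip": -1}, {"delta_pos": [0, 0, 0], "angular": [0, 0, 0], "grip": 0}, {"delta_pos": [0, 0, 0], "angular": [0, 0, 0], "grip": 0}, {"delta_pos": [0, 0, 0], "angular": [0, 0, 0], "grip": 0}, {"delta_pos": [0, 0, -0.4], "angular": [0, 0, 0], "grip": 0}, {"delta_pos": [0, 0, -0.4], "angular": [0, 0, 0], "grip": 0}, {"delta_pos": [0, 0, -0.4], "angular": [0, 0, 0], "grip": 0}, {"delta_pos": [0, 0, -0.4], "angular": [0, 0, 0], "grip": 0}, {"delta_pos": [0, 0, 0], "angular": [0, 0, 0], "grip": 0}]'

```text
t: 14.75
position: [0.486, -0.0368, 0.2174]
tool_rot: [-3.134, -0.006, 0.14]
ft_force: [-0.2, 1.2, -0.2]
gripper_width: 0.0471
grasp_force: 0.0
```

```bash
python3 - <<'E'
from h import *
o=robot.observe();print(o['position'],o['tool_rot'],o['ft_force'],o['gripper_width'],o['joints'].round(2))
w=cam('wrist');print(blobs(w,(5,150,100),(20,255,255),10),blobs(w,(0,150,60),(4,255,255),5))
for u in blobs(w,(5,150,100),(20,255,255),10):
  r=plane(w,u[1],.07)[:2]-[.559,-.028];print(u[1],np.hypot(*r),np.arctan2(r[1],r[0]))
f=-2.97;print(proj(w,[.559+.076*np.cos(f),-.028+.076*np.sin(f),.077])[0])
E
```

```text
[ 0.48602749 -0.03682969  0.21742017] [-3.13437127 -0.00579603  0.14034727] [-0.23888795  1.17085699 -0.21032808] 0.047148138440948735 [-1.25  0.19  1.37  2.02 -0.21  1.09 -1.21]
[([173, 91, 22, 22, 178], [185.3, 102.3]), ([277, 170, 9, 15, 115], [280.7, 177.5]), ([277, 188, 9, 18, 132], [281.0, 196.1]), ([177, 300, 17, 55, 334], [182.4, 325.8])] [([138, 123, 18, 13, 182], [146.3, 129.2])]
[185.3, 102.3] 0.11406185549655654 1.3995720349997818
[280.7, 177.5] 0.05206401207366849 -2.9741440504807626
[281.0, 196.1] 0.07511543747303112 -2.976704263992531
[182.4, 325.8] 0.2955166901486514 2.801218312541371
[281.44276148 198.00041117]
```

The collar is locked, with the tab at -2.975 rad and the mark at -2.97. Next I'll move high over the post.

arm_command --increments '[{"delta_pos": [0.28, -0.25, 0], "angular": [0, 0, 0], "grip": 0.2}, {"delta_pos": [0.28, -0.25, 0], "angular": [0, 0, 0], "grip": 0.2}, {"delta_pos": [0.28, -0.25, 0], "angular": [0, 0, 0], "grip": 0.2}, {"delta_pos": [0.28, -0.25, 0], "angular": [0, 0, 0], "grip": 0.2}, {"delta_pos": [0.28, -0.25, 0], "angular": [0, 0, 0], "grip": 0.2}, {"delta_pos": [0.28, -0.25, 0], "angular": [0, 0, 0], "grip": 0.2}, {"delta_pos": [0, 0, 0], "angular": [0, 0, 0], "grip": 0.2}]'

```text
t: 15.68
position: [0.6593, 0.1718, 0.2105]
tool_rot: [3.14, 0.005, 0.144]
ft_force: [-0.6, -1.4, -1.0]
gripper_width: 0.0564
grasp_force: 0.0
```

arm_command --increments '[{"delta_pos": [0, 0, 0], "angular": [0, 0, -0.1], "grip": 0.2}, {"delta_pos": [0, 0, 0], "angular": [0, 0, -0.1], "grip": 0.2}, {"delta_pos": [0, 0, 0], "angular": [0, 0, -0.1], "grip": 0.2}, {"delta_pos": [0, 0, 0], "angular": [0, 0, -0.1], "grip": 0.2}, {"delta_pos": [0, 0, 0], "angular": [0, 0, -0.1], "grip": 0.2}, {"delta_pos": [0, 0, 0], "angular": [0, 0, -0.1], "grip": 0.2}, {"delta_pos": [0, 0, 0], "angular": [0, 0, -0.1], "grip": 0.2}, {"delta_pos": [0, 0, 0], "angular": [0, 0, -0.1], "grip": 0.2}, {"delta_pos": [0, 0, 0], "angular": [0, 0, 0], "grip": 0.2}]'

```text
t: 16.8
position: [0.6581, 0.1682, 0.2127]
tool_rot: [-3.138, 0.001, 1.395]
ft_force: [0.3, -0.1, -0.2]
gripper_width: 0.0565
grasp_force: 0.0
```

```bash
python3 - <<'E'
from h import *
o=robot.observe();print(o['t'],o['position'],o['tool_rot'],o['ft_force'],o['gripper_width'],o['joints'].round(2))
w=cam('wrist');s=cam('scene');b=blobs(w,(100,120,40),(125,255,255),10);print(b)
for u in b: print(u[1],plane(w,u[1],.1).round(4))
print(blobs(s,(5,150,100),(20,255,255),10))
R=cv2.Rodrigues(np.array([0,0,o['tool_rot'][2]]))[0]@np.diag([1,-1,-1])
print('to post, tool axes', R.T@(np.array([.6595,.1675,.05])-o['position'])/.12)
E
```

```text
16.8 [0.65810709 0.16821151 0.21270455] [-3.13833197e+00  8.69790027e-04  1.39501490e+00] [ 0.32524288 -0.06817726 -0.15115124] 0.05649643749128668 [-0.84  0.49  0.72  1.58 -0.34  1.2  -0.23]
[([257, 19, 38, 43, 853], [278.2, 45.2]), ([275, 196, 12, 13, 131], [280.3, 201.8])]
[278.2, 45.2] [0.6848 0.3231 0.1   ]
[280.3, 201.8] [0.6594 0.1659 0.1   ]
[([425, 0, 18, 12, 171], [434.2, 5.5]), ([242, 29, 19, 14, 146], [251.2, 35.8]), ([280, 124, 28, 15, 115], [295.4, 129.1]), ([247, 211, 11, 14, 77], [251.5, 217.9]), ([367, 256, 15, 15, 106], [373.9, 264.4])]
to post, tool axes [-0.00380799  0.01246559  1.35587125]
```

The post is confirmed under the gripper at (.659,.167). I'll descend so the real tips are at about 75 mm, then grip.

arm_command --increments '[{"delta_pos": [0, 0.01, 0.4], "angular": [0, 0, 0], "grip": 0.2}, {"delta_pos": [0, 0, 0.4], "angular": [0, 0, 0], "grip": 0.2}, {"delta_pos": [0, 0, 0.4], "angular": [0, 0, 0], "grip": 0.2}, {"delta_pos": [0, 0, 0.12], "angular": [0, 0, 0], "grip": 0.2}, {"delta_pos": [0, 0, 0], "angular": [0, 0, 0], "grip": 0.2}, {"delta_pos": [0, 0, 0], "angular": [0, 0, 0], "grip": -1}, {"delta_pos": [0, 0, 0], "angular": [0, 0, 0], "grip": -1}, {"delta_pos": [0, 0, 0], "angular": [0, 0, 0], "grip": -1}, {"delta_pos": [0, 0, 0], "angular": [0, 0, 0], "grip": -1}, {"delta_pos": [0, 0, 0], "angular": [0, 0, 0], "grip": -1}]' --force 30

```text
t: 18.15
position: [0.6601, 0.1691, 0.0564]
tool_rot: [-3.141, -0.001, 1.397]
ft_force: [-0.5, 0.2, 2.7]
gripper_width: 0.015
grasp_force: 30.0
```

```bash
python3 - <<'E'
import numpy as np
H=np.array([.579,.085]);r=.116;psi=1.397;a=.803
P=lambda a:H+r*np.array([np.cos(a),np.sin(a)])
for i in range(12):
    d=P(a+.1)-P(a);x=np.array([np.cos(psi),np.sin(psi)]);y=np.array([np.sin(psi),-np.cos(psi)])
    print(i,(np.array([d@x,d@y])/.12).round(3),P(a+.1).round(4));a+=.1;psi+=.05
E
```

```text
0 [ 0.05  -0.083] [0.6508 0.1761]
1 [ 0.046 -0.085] [0.6414 0.1828]
2 [ 0.042 -0.087] [0.6313 0.1885]
3 [ 0.037 -0.089] [0.6207 0.1932]
4 [ 0.033 -0.091] [0.6097 0.1969]
5 [ 0.028 -0.092] [0.5984 0.1994]
6 [ 0.023 -0.094] [0.5869 0.2007]
7 [ 0.019 -0.095] [0.5753 0.2009]
8 [ 0.014 -0.096] [0.5637 0.2   ]
9 [ 0.009 -0.096] [0.5523 0.1979]
10 [ 0.004 -0.097] [0.5412 0.1947]
11 [-0.001 -0.097] [0.5304 0.1903]
```

arm_command --increments '[{"delta_pos": [0.05, -0.083, 0], "angular": [0, 0, -0.032], "grip": -1}, {"delta_pos": [0.046, -0.085, 0], "angular": [0, 0, -0.032], "grip": -1}, {"delta_pos": [0.042, -0.087, 0], "angular": [0, 0, -0.032], "grip": -1}, {"delta_pos": [0.037, -0.089, 0], "angular": [0, 0, -0.032], "grip": -1}, {"delta_pos": [0, 0, 0], "angular": [0, 0, 0], "grip": -1}]'

```text
t: 18.77
position: [0.6217, 0.1951, 0.0566]
tool_rot: [3.14, -0.001, 1.6]
ft_force: [7.6, 2.5, -6.6]
gripper_width: 0.0148
grasp_force: 30.0
```

arm_command --increments '[{"delta_pos": [0.033, -0.091, 0], "angular": [0, 0, -0.032], "grip": -1}, {"delta_pos": [0.028, -0.092, 0], "angular": [0, 0, -0.032], "grip": -1}, {"delta_pos": [0.023, -0.094, 0], "angular": [0, 0, -0.032], "grip": -1}, {"delta_pos": [0.019, -0.095, 0], "angular": [0, 0, -0.032], "grip": -1}, {"delta_pos": [0.014, -0.096, 0], "angular": [0, 0, -0.032], "grip": -1}, {"delta_pos": [0.009, -0.096, 0], "angular": [0, 0, -0.032], "grip": -1}, {"delta_pos": [0, 0, 0], "angular": [0, 0, 0], "grip": -1}]'

```text
t: 19.65
position: [0.5527, 0.2021, 0.0566]
tool_rot: [3.139, -0.004, 1.903]
ft_force: [5.1, 16.1, -9.0]
gripper_width: 0.0154
grasp_force: 30.0
```

arm_command --increments '[{"delta_pos": [0.03, -0.08, 0], "angular": [0, 0, -0.03], "grip": -1}, {"delta_pos": [0, 0, 0], "angular": [0, 0, 0], "grip": -1}, {"delta_pos": [0, -0.08, 0], "angular": [0, 0, -0.03], "grip": -1}, {"delta_pos": [0, 0, 0], "angular": [0, 0, 0], "grip": -1}]'

```text
t: 20.15
position: [0.534, 0.1969, 0.0565]
tool_rot: [3.139, -0.002, 1.996]
ft_force: [6.0, 8.5, -7.9]
gripper_width: 0.0153
grasp_force: 30.0
```

arm_command --increments '[{"delta_pos": [0, -0.04, 0], "angular": [0, 0, 0], "grip": -1}, {"delta_pos": [0, 0, 0], "angular": [0, 0, 0], "grip": -1}, {"delta_pos": [0, 0, 0], "angular": [0, 0, 0], "grip": -1}]'

```text
t: 20.52
position: [0.53, 0.1954, 0.0565]
tool_rot: [3.139, -0.002, 1.996]
ft_force: [6.8, 8.9, -6.7]
gripper_width: 0.0154
grasp_force: 30.0
```

arm_command --increments '[{"delta_pos": [0, -0.03, 0], "angular": [0, 0, 0], "grip": -1}, {"delta_pos": [0, 0, 0], "angular": [0, 0, 0], "grip": -1}, {"delta_pos": [0, -0.03, 0], "angular": [0, 0, 0], "grip": -1}, {"delta_pos": [0, 0, 0], "angular": [0, 0, 0], "grip": -1}, {"delta_pos": [0, 0, 0], "angular": [0, 0, 0], "grip": -1}]'

```text
t: 21.15
position: [0.5284, 0.1948, 0.0571]
tool_rot: [3.129, -0.0, 1.996]
ft_force: [37.7, 23.0, -38.8]
gripper_width: 0.0154
grasp_force: 30.0
```

The lever is hard on its stop: the reaction jumped and motion ceased. I'll ease the push and keep holding.

arm_command --increments '[{"delta_pos": [0, 0.03, 0], "angular": [0, 0, 0], "grip": -1}, {"delta_pos": [0, 0, 0], "angular": [0, 0, 0], "grip": -1}, {"delta_pos": [0, 0, 0], "angular": [0, 0, 0], "grip": -1}, {"delta_pos": [0, 0, 0], "angular": [0, 0, 0], "grip": -1}]'

```text
t: 21.65
position: [0.5291, 0.1953, 0.0568]
tool_rot: [3.134, -0.001, 1.996]
ft_force: [21.5, 16.2, -20.9]
gripper_width: 0.0158
grasp_force: 30.0
```

```bash
python3 - <<'E'
from h import *
o=robot.observe();print(o['t'],o['position'],o['ft_force'],o['gripper_width'],o['grasp_force'],o['qd'].round(3))
s=cam('scene');print(blobs(s,(5,150,100),(20,255,255),10),blobs(s,(100,120,40),(125,255,255),10))
print(proj(s,[[.559+.076*np.cos(-2.97),-.028+.076*np.sin(-2.97),.077],[.53,.193,.1]]))
E
```

```text
21.65 [0.52910741 0.19525206 0.05684452] [ 21.48447182  16.2206355  -20.91392644] 0.015777297154475775 30.00019669532776 [-0.    -0.     0.001  0.001 -0.002 -0.    -0.001]
[([425, 0, 18, 13, 170], [434.2, 5.5]), ([247, 211, 11, 14, 80], [251.6, 218.1]), ([367, 256, 15, 15, 104], [373.9, 264.4])] [([347, 149, 12, 16, 132], [352.7, 157.5]), ([295, 164, 3, 11, 30], [296.0, 168.5]), ([378, 234, 14, 15, 92], [383.5, 243.1]), ([144, 400, 52, 20, 551], [164.7, 412.6])]
[[249.4898271  211.76327045]
 [296.70756021 165.18423466]]
```

The lever is held on its stop at about 26 N, well above the 7.4 N spring. In the scene view the tab and spray haven't moved since release, so I'm handing in.

```bash
python3 -c "
from cell import robot
print(robot.hand_in())"
```

```text
the job is handed in; nothing more can be done
None
```

I locked the collar (tab lined up with the red mark) and handed in with the iris lever gripped on its stop at about 26 N; the hand-in gave no verdict, and of the bystanders I only rechecked the spray's position.

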